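Clear the panel and set the load box's range selector

ROBOT

A 7-joint arm with a two-finger parallel gripper is mounted at the origin on the work surface. World frame = base frame: x ahead of the robot, y to its left, z up, the work surface at z = 0. Lengths are in m, angles in rad, forces in N, time in s.
With the tool pointing down it reaches from about 0.425 to 0.925 m from the base axis. Payload 6.8 kg.
Tool frame: the origin (TCP) lies at the very end of the fingers, on their centre line; the grasp point (between the pads) lies bot.grip_point_offset behind it (bot.grip_point_offset is the distance from the TCP to the grasp point, in m); z points along the fingers, y is the line along which they close (so a half turn about z gives the same grasp; the last joint's range is limited). The gripper opens to 85 mm and grips with 20 to 120 N. Pads are 22 mm wide; open, the fingers measure 114 mm over their backs; the gripper's body (76 mm by 85 mm) begins 54 mm behind the grasp point. The pads swing forward as they close: fully open they stand 13 mm farther back than shut.
Start: joints at [-1.405, 0.477, 0.022, 1.555, -0.011, 1.109, -0.083], TCP at [0.183, 0.65, 0.231] pointing down, gripper open.
Joint ranges: [-2.96, 2.96], [-0.34, 2.1], [-1.41, 1.46], [0.24, 2.44], [-1.37, 4.51], [0.17, 1.92], [-2.96, 2.96]. Speed limits (rad/s): [2.39, 2.39, 3.14, 3.14, 3.14, 3.14, 3.14].

INTERFACE

Orientations are given as a unit quaternion [w, x, y, z].
In Python, from station import bot, imaging gives the robot as it stands. The module is installed in compiled form; this text tells all that it offers.
- The arm moves only by the tool carry_out, never from a script. Its argument "targets" is one flat list of numbers, 5 for each row, row after row: the closure in counts, from 0 (fully open) to 255 (shut), then the shift along the world's x, y, z in mm, then the turn about the world's z in degrees. A call has 1 to 20 rows; each row shifts and turns the commanded pose from where the row before left it; what a row does not reach is not made up. A row lasts 1/10 s, in which the tool goes at most 50 mm and 8.59 degrees, less where a joint would pass 70% of its speed; a pose out of reach is approached as far as the arm can. A call is refused whole if a number of a shift passes 50 or a number of a turn 8.59, either way. A call with a gripper value outside its range is refused whole. The fingers move at their own pace and stop on an object; "newtons" is the grip in N (left out, the last holds). Time passes only in rows, so rows that do not move let the fingers close. It gives the time, the measured TCP pose, the force, the opening and the grip force at its end, in the units of the state.
- bot.get_obs(): the state, without advancing time (a new reading comes with each control period).
- imaging.read_camera(name): name is "side" or "top"; returns a dict with "frame" (400x640x3 uint8, red, green, blue), "fov_y" (degrees; the focal length in pixels is half the picture's height over the tangent of half this angle, whatever the lens; pixels are square), "cx", "cy" (the principal point, pixels), "k1" (the pictures are not rectified: a ray, as slopes to the right and down, at radius r is drawn at 1 + k1 r^2 times it, then the intrinsics apply), "pose" (4x4, takes a point from camera to world coordinates). Camera axes: x right, y up, looking along -z (the intrinsics and any distortion apply to the point x, -y, -z); pixel columns grow to the right and rows downward; lengths in m; the calibration is good to about 2 mm. A picture is of the moment at which its call begins. There is no depth.
- bot.hand_in(): hands the job in; it is judged then, once.
The state is a dict: "t": time; "q": joint angles; "joint_vel": joint speeds; "joint_torque": joint torques, N m; "eef_pos": TCP position; "tool_rot": TCP orientation; "contact_force": force on the tool from outside, world axes, zero at the start; "torque": the same for the moment, N m; "gripper_width": opening from 0.0 (shut) to 1.0 (fully open); "grasp_force": force on a finger pad.
Only numpy, scipy, OpenCV 4.12 (cv2) and the standard library are available. Lean on these libraries where they do the work, as an engineer would, in place of code of your own. Each camera call takes 0.05 s, during which the arm holds its last target. There are 200 camera calls.

TASK

Take the finned heatsink off the panel of the load box and set it down gently, standing upright, in the free half of the white parts tray. Then turn the larger of the two selectors clockwise, click by click, until it rests on its seventh position (count the anticlockwise-most mark as the first), and let go of it. The switch is delicate: squeeze its knob with no more than about 20 N; leave the smaller selector, the transformer, the bottles and the solder spool as they are.

Things in the scene. Friction and masses are not known exactly. Their poses are not given: they have to be found in the camera images.
- loadbox: grey load box, fixed, 260 mm (x) by 300 mm (y), flat top panel 70 mm above the bench; origin at the centre of its underside. Heatsink near its front (-x) edge; behind it the two selectors side by side, either one on the left; four binding posts 28 mm tall, 18 mm across, along its far edge (at x 112 mm, y 90 and 120 mm either side). Screwdriver and board on the bench before it, under 30 mm high, are out of the way.
- range (a joint): the larger selector's angle in rad: 0 at the first (anticlockwise-most) position, growing clockwise seen from above, 0.5236 (30 degrees) a click; ten positions, 0 to 4.712. Seventh position: 3.1416. A sprung detent (about 0.12 N m peak) pulls it to the nearest position when let go; stops lie just past the first and the tenth.
- range_grip (a point): point on the larger selector's vertical axis at the height to grip it, 29.6 mm above the box's panel. The knob is a black plastic bar 70 mm long, 16 mm wide, with upright sides, from 8 to 44 mm above the panel, over a round skirt 58 mm across and 6 mm high; on a 120 mm square aluminium plate 2 mm thick with ten black marks. The axes turn with the knob: x along the bar to its pointed end, z up.
- range_tip (a point): the pointed end of the larger selector's bar, 43 mm from its axis, at the same height; its top edge carries a white line.
- mode (a joint): the smaller selector's angle, counted in the same way; it must stay where it is.
- mode_grip (a point): point on the smaller selector's vertical axis, 26 mm above the panel. Like the larger, but its bar is 44 mm long, 14 mm wide, up to 38 mm above the panel, on a 90 mm square plate.
- mode_tip (a point): the pointed end of the smaller selector's bar, 29 mm from its axis.
- heatsink_mid (a point): centre (half-way up) of the heatsink: loose aluminium extrusion standing on end, 60 mm (its x) by 45 mm (its y) by 120 mm high, fins upright, 0.26 to 0.46 kg; z up. Its 45 mm width may be gripped anywhere along its height.
- heatsink: the same heatsink; origin at the centre of its underside.
- tray: white open parts tray, fixed, 200 mm (its x) by 140 mm (its y), 35 mm high, walls and floor 4 mm thick; origin at the centre of its underside. Stands to the left or right of the load box. Its -x half is free; a transformer stands in its +x half.
- meter: grey bench meter, fixed, 190 x 120 x 45 mm, on the other side of the load box; origin at the centre of its underside.
- transformer: dark steel and copper block about 45 x 60 x 40 mm standing in the tray's far half (tray +x side); origin at its underside. Leave alone.
- flux: amber bottle, 30 mm across and 62 mm high, standing on the load box's panel behind and between the two selectors; origin at its underside. Leave alone.
- spool: solder spool standing on end on the bench, 64 mm across, 50 mm high; origin at its underside. Leave alone.
- cleaner: white bottle, 60 mm across, 140 mm high, on the bench; origin at its underside. Leave alone.
Mind the look-alikes: they are no part of the job. Leave any green look-alike of the heatsink alone.

How it is judged:
On the way, in this order (a step that is already met when the one before it is completed fails the run):
1. the heatsink stands upright in the tray's free half, let go (x of heatsink_mid in the frame of tray between -0.08 and 0.015 m and y of heatsink_mid in the frame of tray between -0.05 and 0.05 m and z of heatsink_mid in the frame of tray below 0.074 m and angle between heatsink_mid's own z axis and vertical below 0.15 rad and contact force between the fingers and heatsink below 0.1 N), for 0.2 s.
2. the larger selector is on its seventh position (value of joint range between 3.01159 and 3.27159 rad), for 0.2 s.
At the end, for the whole second after the job is handed in: The heatsink stands upright (within 0.15 rad) on the tray's floor, inside its walls, at rest; the larger selector rests within 0.13 rad of its seventh position (3.1416 rad); both are let go (all of step 1 and all of step 2 and linear speed of heatsink below 0.02 m/s and velocity of joint range between -0.05 and 0.05 rad/s); the robot touches nothing.
It fails at once if the selector's knob is squeezed or pressed too hard (contact force over 60 N, both pads and any push added up) (contact force between the fingers and range above 60 N).
It fails at once if the heatsink is dropped or slammed into the tray (over 60 N) (contact force between heatsink and tray above 60 N).
It fails at once if the smaller selector is turned (pointer moved over 9 mm) (distance of mode_tip from where it was at the start of the episode above 0.009 m).
It fails at once if another thing on the bench is pushed over 40 mm from its place (distance of any of transformer, flux, spool, cleaner from where it was at the start of the episode above 0.04 m).
It also fails if it takes over 72 s, if anything falls off the work surface, if the arm or the gripper's body presses on something with over 40 N, if the wrist force passes 120 N, or if a joint passes its speed limit or range.

## Working session

There is one attempt and no reset: what is moved stays moved. The work goes in short steps, Python scripts to look and compute and a tool call to move; the robot and the scene stay as the last step left them, time stands still between calls to the robot, and variables do not carry over. Pictures are saved under pics/ and viewed, at most 10 in all, crops included, and the job is handed in when it is done.

Besides the shell and the picture viewer there is one more tool, called after ">>>" by a JSON object that holds its "method" and its "body", one argument or row to a line. carry_out: Moves the arm, as the interface text tells. Its arguments: {"type":"object","properties":{"targets":{"type":"array","items":{"type":"number"}},"newtons":{"type":"number"}},"required":["targets"]}

```bash
mkdir -p pics
cat > h.py <<'E'
import numpy as np, cv2, pickle
from station import bot, imaging
def snap(n,tag):
    d=imaging.read_camera(n); cv2.imwrite(f'pics/{tag}.png',d['frame'][:,:,::-1]); pickle.dump(d,open(f'{tag}.pkl','wb')); return d
def load(tag): return pickle.load(open(f'{tag}.pkl','rb'))
def K(d):
    h=d['frame'].shape[0]; f=h/2/np.tan(np.radians(d['fov_y']/2))
    return np.array([[f,0,d['cx']],[0,f,d['cy']],[0,0,1]]),np.array([d['k1'],0,0,0,0.])
def ray(d,px):
    k,D=K(d); P=np.array(d['pose'])
    u=cv2.undistortPointsIter(np.array(px,float).reshape(-1,1,2),k,D,None,None,(3,50,1e-10)).reshape(-1,2)
    v=np.c_[u[:,0],-u[:,1],-np.ones(len(u))]@P[:3,:3].T
    return P[:3,3],v
def atz(d,px,z):
    o,v=ray(d,px); return o+v*((z-o[2])/v[:,2])[:,None]
def proj(d,X):
    k,D=K(d);P=np.array(d['pose']); c=(np.array(X,float).reshape(-1,3)-P[:3,3])@P[:3,:3]
    c=c*[1,-1,-1]; return cv2.projectPoints(c,np.zeros(3),np.zeros(3),k,D)[0].reshape(-1,2)
E
python3 - <<'E'
from h import *
for n in('top','side'):
    d=snap(n,n+'0'); print(n,d['fov_y'],d['cx'],d['cy'],d['k1'],np.round(d['pose'],3).tolist())
o=bot.get_obs(); print(o['eef_pos'],o['tool_rot'],o['gripper_width'],bot.grip_point_offset,o['t'])
E
```

```text
top 55.40024678922373 319.631661625 195.85795762929195 0.011316570060206818 [[0.01, 0.984, -0.175, 0.386], [-1.0, 0.008, -0.01, 0.013], [-0.008, 0.175, 0.984, 1.06], [0.0, 0.0, 0.0, 1.0]]
side 52.597523829226795 319.575423797388 208.31579926198563 0.030380975049233015 [[0.797, 0.424, -0.43, 0.112], [-0.604, 0.544, -0.582, -0.573], [-0.013, 0.724, 0.69, 0.8], [0.0, 0.0, 0.0, 1.0]]
[0.18239074 0.64935089 0.23040723] [-6.22183546e-05  1.36481025e-01  9.90642356e-01 -8.05707074e-04] 0.9973539640353587 0.0187 0.1
```

View pics/top0.png

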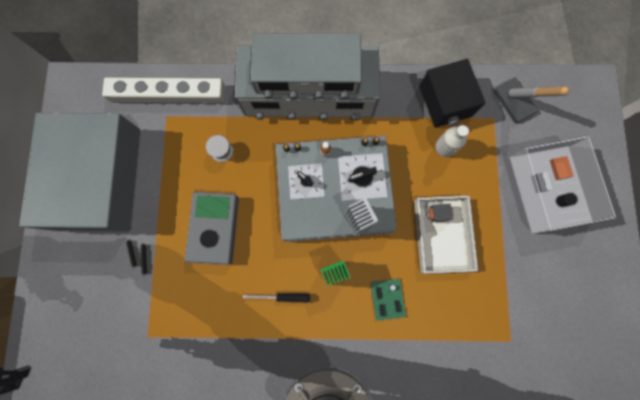

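View pics/side0.png

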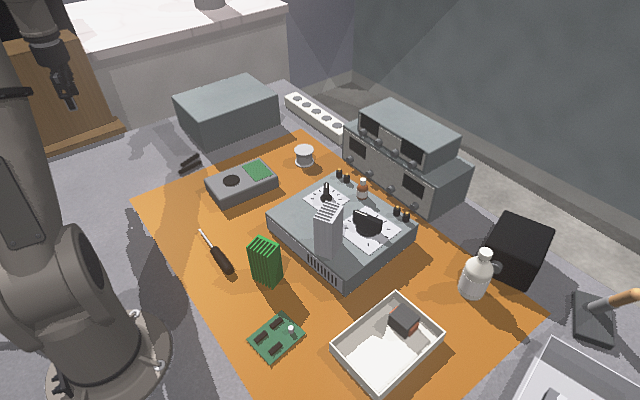

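The top view shows the load box at (335,190), with the larger selector on the right at (362,176) and the smaller at (306,181). The tray is at (447,234) with the transformer at its far end (438,213).

There are two heatsink candidates. The silver one stands on the panel at top (362,214), side (328,230). The green one stands on the bench at top (335,273), side (264,262). Silver aluminium on the panel fits the description, and I'll confirm it in a crop.

Run:
```python
from h import *
a=cv2.imread('pics/top0.png')[130:280,268:488]; b=cv2.imread('pics/side0.png')[170:320,250:450]
a=cv2.resize(a,None,fx=3.63,fy=3.63,interpolation=cv2.INTER_CUBIC); cv2.imwrite('pics/ca.png',a); print(a.shape)
b=cv2.resize(b,None,fx=4,fy=4,interpolation=cv2.INTER_CUBIC); cv2.imwrite('pics/cb.png',b)
```

```text
(544, 799, 3)
```

View pics/ca.png

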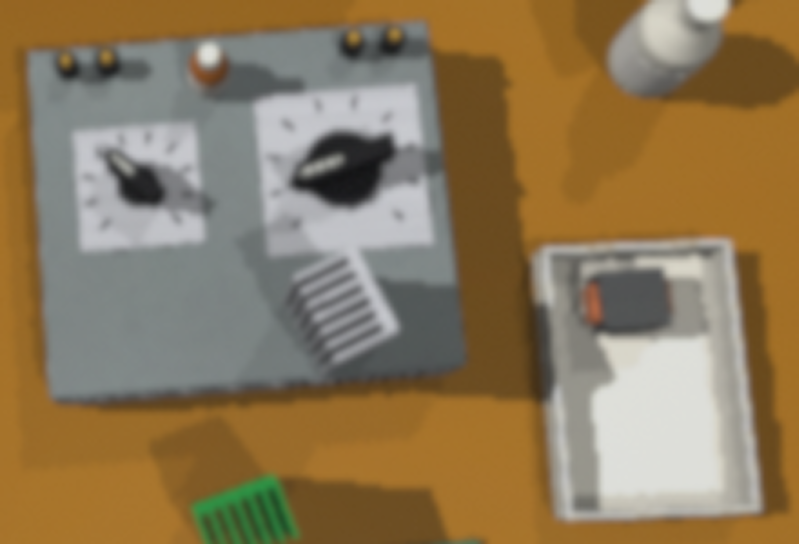

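View pics/cb.png

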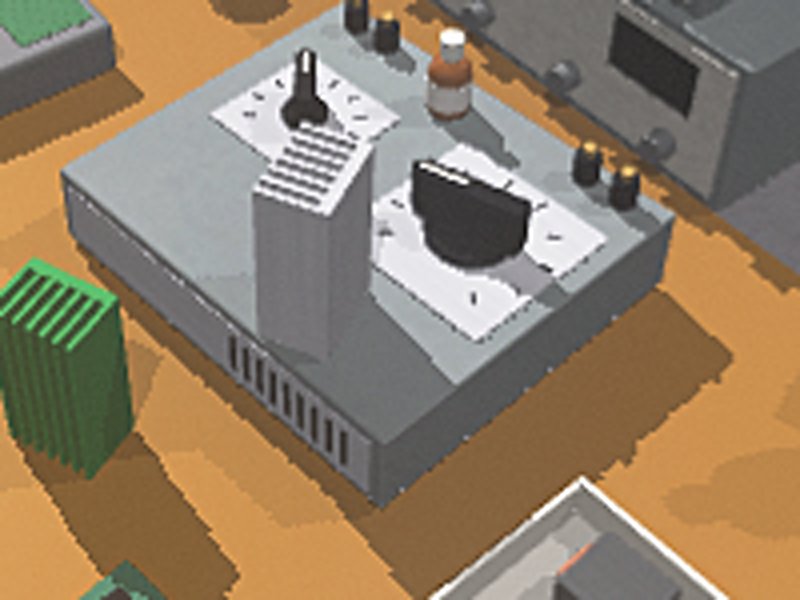

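The crops confirm that the silver finned block on the panel is the heatsink and the green one on the bench is the look-alike. The larger knob's white line points left, top pixel about (349,177), probably position 2.

Run:
```python
from h import *
T=load('top0');S=load('side0')
ta=lambda p:np.array(p,float)/3.63+[268,130]-.36
sb=lambda p:np.array(p,float)/4+[250,170]-.37
def show(n,X):
    print(n,np.round(X,3).tolist(),'mean',np.round(X.mean(0),4)); e=np.diff(np.r_[X,X[:1]],axis=0)[:,:2]; print('  len',np.round(np.hypot(*e.T),3),'ang',np.round(np.degrees(np.arctan2(e[:,1],e[:,0])),1))
show('box T',atz(T,ta([(28,48),(430,22),(465,368),(50,400)]),.07))
show('box S',atz(S,sb([(62,172),(340,5),(672,218),(380,450)]),.07))
show('hs T',atz(T,ta([(343,248),(400,328),(337,368),(288,292)]),.19))
show('hs S',atz(S,sb([(375,148),(330,212),(255,188),(305,125)]),.19))
show('tray T',atz(T,ta([(533,245),(730,238),(763,515),(558,520)]),.035))
tr=np.array([(398,291),(446,332),(383,402),(330,346)]) 
show('tray S',atz(S,tr,.035))
show('plateL T',atz(T,ta([(255,98),(415,84),(434,244),(270,256)]),.072))
show('plateL S',atz(S,sb([(462,143),(607,240),(480,342)]),.072))
show('plateM T',atz(T,ta([(73,130),(195,122),(205,242),(80,251)]),.072))
show('line T',atz(T,ta([(300,174),(343,156)]),.114))
show('line S',atz(S,sb([(415,162),(470,184)]),.114))
show('xf T',atz(T,ta([(585,275),(668,268),(670,330),(590,332)]),.044))
```

```text
box T [[0.707, 0.144, 0.07], [0.729, -0.155, 0.07], [0.471, -0.175, 0.07], [0.446, 0.121, 0.07]] mean [ 0.5883 -0.0163  0.07  ]
  len [0.301 0.259 0.297 0.262] ang [ -85.7 -175.7   94.9    5.2]
box S [[0.446, 0.117, 0.07], [0.697, 0.142, 0.07], [0.726, -0.153, 0.07], [0.469, -0.177, 0.07]] mean [ 0.5844 -0.0177  0.07  ]
  len [0.251 0.296 0.258 0.295] ang [   5.6  -84.3 -174.6   94.4]
hs T [[0.537, -0.077, 0.19], [0.486, -0.112, 0.19], [0.46, -0.072, 0.19], [0.508, -0.041, 0.19]] mean [ 0.4976 -0.0755  0.19  ]
  len [0.062 0.047 0.057 0.045] ang [-145.2  122.7   32.6  -50.8]
hs S [[0.537, -0.086, 0.19], [0.487, -0.109, 0.19], [0.466, -0.07, 0.19], [0.518, -0.047, 0.19]] mean [ 0.502  -0.0781  0.19  ]
  len [0.055 0.044 0.056 0.043] ang [-155.1  117.9   23.9  -63.9]
tray T [[0.567, -0.235, 0.035], [0.574, -0.382, 0.035], [0.37, -0.394, 0.035], [0.365, -0.246, 0.035]] mean [ 0.4689 -0.3143  0.035 ]
  len [0.147 0.204 0.148 0.202] ang [ -87.4 -176.7   92.     3.1]
tray S [[0.565, -0.25, 0.035], [0.571, -0.381, 0.035], [0.372, -0.403, 0.035], [0.363, -0.26, 0.035]] mean [ 0.4679 -0.3235 
[... 381 characters left out ...]
  0.072 ]
  len [0.12  0.117 0.169] ang [ -84.4 -173.9   51.7]
plateM T [[0.644, 0.109, 0.072], [0.65, 0.019, 0.072], [0.561, 0.011, 0.072], [0.553, 0.102, 0.072]] mean [0.602  0.0604 0.072 ]
  len [0.09  0.09  0.091 0.091] ang [ -85.7 -174.9   94.7    4.6]
line T [[0.602, -0.055, 0.114], [0.615, -0.085, 0.114]] mean [ 0.6088 -0.07    0.114 ]
  len [0.033 0.033] ang [-66.4 113.6]
line S [[0.601, -0.05, 0.114], [0.615, -0.084, 0.114]] mean [ 0.6079 -0.0671  0.114 ]
  len [0.037 0.037] ang [-68.7 111.3]
xf T [[0.543, -0.27, 0.044], [0.549, -0.332, 0.044], [0.503, -0.331, 0.044], [0.501, -0.272, 0.044]] mean [ 0.5239 -0.3014  0.044 ]
  len [0.062 0.046 0.059 0.042] ang [-84.6 178.9  92.    2.6]
```

Both cameras agree to within a few mm:
- **Heatsink:** top centre (0.500,-0.077), x axis about 30°.
- **Knob:** axis (0.6155,-0.0895), pointer at about 110° world, which is 105° in the box frame, so position 2. It needs 5 clicks, or −150°.
- **Tray:** centre (0.4685,-0.317), yaw about 3.5°.

First I'll move above the heatsink.

>>> {"method": "carry_out", "body": {
  "targets": [0, 30, -37.5, 0, -8.4, 0, 30, -37.5, 0, -8.4, 0, 30, -37.5, 0, -8.4, 0, 30, -37.5, 0, -8.4, 0, 30, -37.5, 0, -8.4, 0, 30, -37.5, 0, -8.4, 0, 30, -37.5, 0, -8.4, 0, 30, -37.5, 0, -8.4, 0, 8.6, -47.3, 0, -8.4, 0, 8.6, -47.3, 0, -8.4, 0, 8.6, -47.3, 0, -8.4, 0, 8.6, -47.3, 0, -8.4, 0, 8.6, -47.3, 0, -8.4, 0, 8.6, -47.3, 0, -8.4, 0, 8.6, -47.3, 0, -8.4, 0, 8.6, -47.3, 0, -8.4, 0, 8.6, -47.3, 0, 0, 0, 0, 0, 0, 0, 0, 0, 0, 0, 0]
}}

```text
t: 2.0
eef_pos: [0.4995, -0.077, 0.2311]
tool_rot: [0.0, 0.967, 0.257, -0.0]
contact_force: [-0.4, -0.1, 0.1]
gripper_width: 1.001
grasp_force: 0.0
```

```bash
cat >> h.py <<'E'
from scipy.spatial.transform import Rotation as R
def st():
    o=bot.get_obs(); M=R.from_quat(np.roll(o['tool_rot'],-1)).as_matrix()
    print('t',round(o['t'],2),'pos',np.round(o['eef_pos'],4),'yline',round(np.degrees(np.arctan2(M[1,1],M[0,1])),1),'zax',np.round(M[:,2],3),'q',np.round(o['q'],2),'F',np.round(o['contact_force'],1),'T',np.round(o['torque'],2),'w',round(o['gripper_width'],3),'g',round(o['grasp_force'],1))
E
python3 - <<'E'
from h import *
st(); d=snap('side','side1'); a=d['frame'][110:320,220:460,::-1]
cv2.imwrite('pics/s1c.png',cv2.resize(a,None,fx=2.8,fy=2.8,interpolation=cv2.INTER_CUBIC))
E
```

```text
t 2.0 pos [ 0.4995 -0.077   0.2311] yline -60.3 zax [-0.001 -0.    -1.   ] q [-0.64  0.24  0.79  1.99 -0.2   0.99 -0.8 ] F [-0.4 -0.1  0.1] T [ 0.06  0.05 -0.  ] w 1.001 g 0.0
```

View pics/s1c.png

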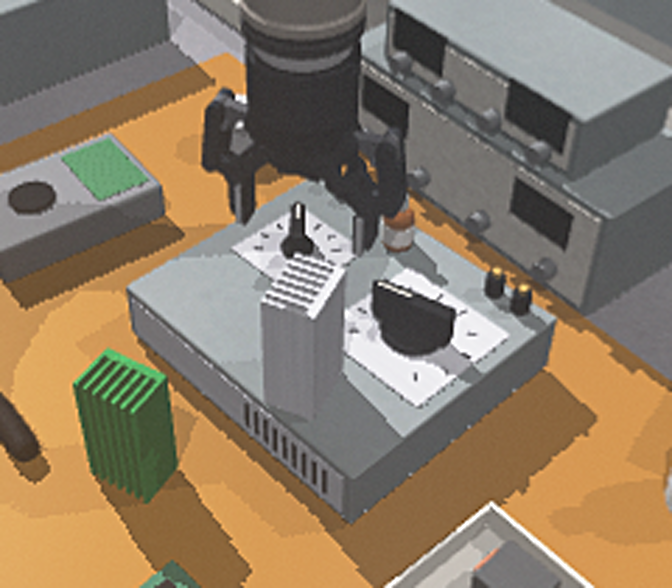

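The gripper hangs squarely above the heatsink (crop about (300,240) over the top face at (300,285)). I'll descend and grip.

>>> {"method": "carry_out", "body": {
  "targets": [0, 0, 0, -25, 0, 0, 0, 0, -25, 0, 0, 0, 0, -25, 0, 0, 0, 0, -20, 0, 0, 0, 0, 0, 0, 120, 0, 0, 0, 0, 160, 0, 0, 0, 0, 255, 0, 0, 0, 0, 255, 0, 0, 0, 0, 255, 0, 0, 0, 0, 255, 0, 0, 0, 0, 255, 0, 0, 0, 0],
  "newtons": 40
}}

```text
t: 3.25
eef_pos: [0.501, -0.076, 0.1376]
tool_rot: [0.0, 0.966, 0.258, 0.001]
contact_force: [-1.1, -0.1, 7.2]
gripper_width: 0.525
grasp_force: 33.1
```

```bash
python3 -c "
from h import *
st()"
```

```text
t 3.25 pos [ 0.501  -0.076   0.1376] yline -60.1 zax [ 0.002  0.    -1.   ] q [-0.54  0.39  0.71  2.08 -0.36  0.79 -0.67] F [-1.1 -0.1  7.2] T [ 0.    0.3  -0.02] w 0.525 g 33.1
```

The grip is good at 44.6 mm. I'll lift and carry it over the tray.

>>> {"method": "carry_out", "body": {
  "targets": [255, 0, 0, 10, 0, 255, 0, 0, 20, 0, 255, 0, 0, 20, 0, 255, -9.3, -30.6, 0, -3.3, 255, -9.3, -30.6, 0, -3.3, 255, -9.3, -30.6, 0, -3.3, 255, -9.3, -30.6, 0, -3.3, 255, -9.3, -30.6, 0, -3.3, 255, -9.3, -30.6, 0, -3.3, 255, -9.3, -30.6, 0, -3.3, 255, -9.3, -30.6, 0, -3.3, 255, 0, 0, 0, 0, 255, 0, 0, 0, 0]
}}

```text
t: 4.55
eef_pos: [0.4247, -0.3208, 0.1864]
tool_rot: [-0.0, 1.0, 0.03, -0.0]
contact_force: [0.3, 0.2, -4.8]
gripper_width: 0.523
grasp_force: 37.0
```

Run:
```python
from h import *
st(); d=snap('side','side2'); a=d['frame'][150:400,230:500,::-1]
cv2.imwrite('pics/s2c.png',cv2.resize(a,None,fx=2.4,fy=2.4,interpolation=cv2.INTER_CUBIC))
```

```text
t 4.55 pos [ 0.4247 -0.3208  0.1864] yline -86.6 zax [-0.001  0.001 -1.   ] q [-0.17  0.4   0.89  1.98 -0.39  0.93 -0.59] F [ 0.3  0.2 -4.8] T [ 0.1  -0.01 -0.04] w 0.523 g 37.0
```

View pics/s2c.png

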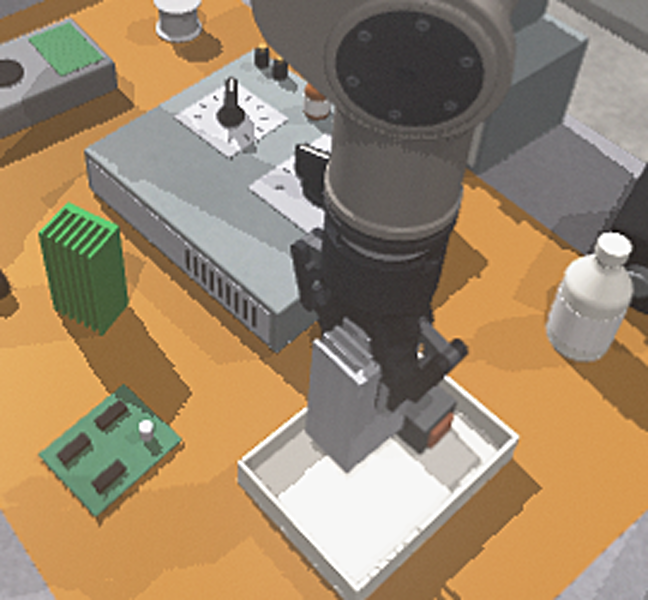

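The heatsink hangs upright in the grip. Its lowest corner is at crop (347,470), and the tray rim corners are at (240,465), (355,595) and (517,437). I'll check these positions numerically.

Run:
```python
from h import *
S=load('side2'); s=lambda p:np.array(p,float)/2.4+[230,150]-.3
print(atz(S,s([(240,465),(355,600),(517,437)]),.035).round(3))
print('hs bottom near corner, left, ',atz(S,s([(347,470),(308,432)]),.119).round(3))
print('top corners',atz(S,s([(312,345),(358,383)]),.239).round(3))
```

```text
[[ 0.366 -0.255  0.035]
 [ 0.367 -0.394  0.035]
 [ 0.57  -0.379  0.035]]
hs bottom near corner, left,  [[ 0.399 -0.342  0.119]
 [ 0.396 -0.301  0.119]]
top corners [[ 0.391 -0.301  0.239]
 [ 0.396 -0.342  0.239]]
```

The position is right: heatsink centre about (0.427,-0.322), tray centre (0.468,-0.317). Lowering, with slow steps at the end.

>>> {"method": "carry_out", "body": {
  "targets": [255, 0, 0, -20, 0, 255, 0, 0, -30, 0, 255, 0, 0, -30, 0, 255, 0, 0, -20, 0, 255, 0, 0, -5, 0, 255, 0, 0, -3, 0, 255, 0, 0, -2, 0, 255, 0, 0, -1, 0, 255, 0, 0, -1, 0, 255, 0, 0, 0, 0]
}}

```text
t: 5.6
eef_pos: [0.4258, -0.3207, 0.0747]
tool_rot: [0.0, 1.0, 0.031, 0.0]
contact_force: [-0.5, -0.4, -4.2]
gripper_width: 0.527
grasp_force: 37.0
```

>>> {"method": "carry_out", "body": {
  "targets": [255, 0, 0, -1, 0, 255, 0, 0, -1, 0, 255, 0, 0, -1, 0, 255, 0, 0, 0, 0]
}}

```text
t: 6.0
eef_pos: [0.4256, -0.3208, 0.0717]
tool_rot: [-0.0, 1.0, 0.031, 0.0]
contact_force: [-1.5, 0.0, 3.4]
gripper_width: 0.523
grasp_force: 37.5
```

It has landed: the vertical force went from −4.8 to +3.4 N. Releasing and lifting clear.

>>> {"method": "carry_out", "body": {
  "targets": [110, 0, 0, 0, 0, 80, 0, 0, 0, 0, 0, 0, 0, 0, 0, 0, 0, 0, 0, 0, 0, 0, 0, 0, 0, 0, 0, 0, 10, 0, 0, 0, 0, 20, 0, 0, 0, 0, 40, 0, 0, 0, 0, 40, 0, 0, 0, 0, 40, 0, 0, 0, 0, 0, 0],
  "newtons": 20
}}

```text
t: 7.1
eef_pos: [0.4275, -0.3231, 0.2267]
tool_rot: [0.002, 1.0, 0.03, 0.004]
contact_force: [0.3, 0.0, 0.0]
gripper_width: 1.003
grasp_force: 0.0
```

Run:
```python
from h import *
st(); S=snap('side','side3'); T=snap('top','top3')
c=[T['frame'][150:290,260:490,::-1],S['frame'][150:400,260:460,::-1]]
c=[cv2.resize(x,None,fx=f,fy=f,interpolation=cv2.INTER_CUBIC) for x,f in zip(c,(1.75,2))]
h=max(x.shape[0] for x in c); c=[cv2.copyMakeBorder(x,0,h-x.shape[0],0,0,0) for x in c]
cv2.imwrite('pics/c3.png',np.hstack(c))
```

```text
t 7.1 pos [ 0.4275 -0.3231  0.2267] yline -86.5 zax [ 0.008 -0.004 -1.   ] q [-0.22  0.35  0.94  1.94 -0.34  1.   -0.63] F [0.3 0.  0. ] T [ 0.01 -0.06 -0.01] w 1.003 g 0.0
```

View pics/c3.png

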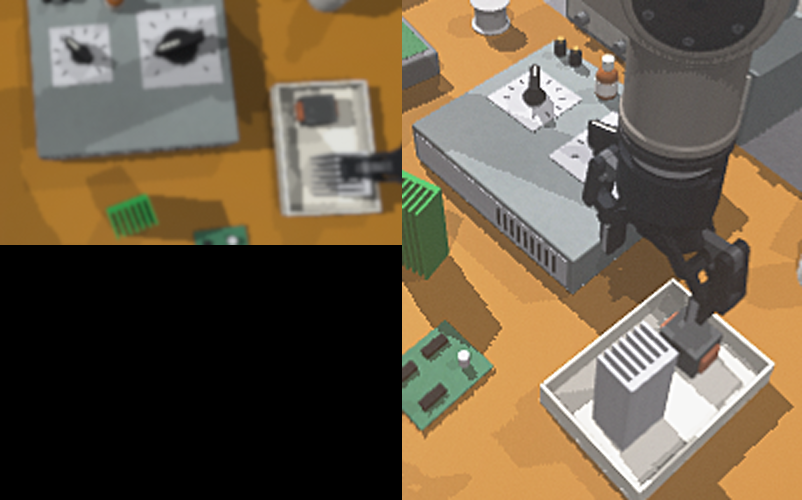

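The heatsink stands upright in the tray's free half, with its top at crop (635,355), clear of the walls and transformer. Now to the larger knob, closing line at 20°.

>>> {"method": "carry_out", "body": {
  "targets": [0, 15.6, 19.5, 0, 8.2, 0, 15.6, 19.5, 0, 8.2, 0, 15.6, 19.5, 0, 8.2, 0, 15.6, 19.5, 0, 8.2, 0, 15.6, 19.5, 0, 8.2, 0, 15.6, 19.5, 0, 8.2, 0, 15.6, 19.5, 0, 8.2, 0, 15.6, 19.5, 0, 8.2, 0, 15.6, 19.5, 0, 8.2, 0, 15.6, 19.5, 0, 8.2, 0, 15.6, 19.5, 0, 8.2, 80, 15.6, 19.5, 0, 8.2, 80, 0, 0, -20, 8.2, 80, 0, 0, 0, 0, 80, 0, 0, 0, 0]
}}

```text
t: 8.7
eef_pos: [0.6114, -0.0873, 0.2001]
tool_rot: [-0.001, 0.575, 0.818, -0.001]
contact_force: [-0.6, -0.6, -0.2]
gripper_width: 0.688
grasp_force: 0.0
```

Run:
```python
from h import *
st(); S=snap('side','side4'); T=snap('top','top4')
a=S['frame'][120:270,290:450,::-1]
cv2.imwrite('pics/s4c.png',cv2.resize(a,None,fx=4,fy=4,interpolation=cv2.INTER_CUBIC))
```

```text
t 8.7 pos [ 0.6114 -0.0873  0.2001] yline 19.8 zax [-0.003 -0.    -1.   ] q [-0.26  0.44  0.4   1.75 -0.2   1.    0.56] F [-0.6 -0.6 -0.2] T [-0.02 -0.01  0.01] w 0.688 g 0.0
```

View pics/s4c.png

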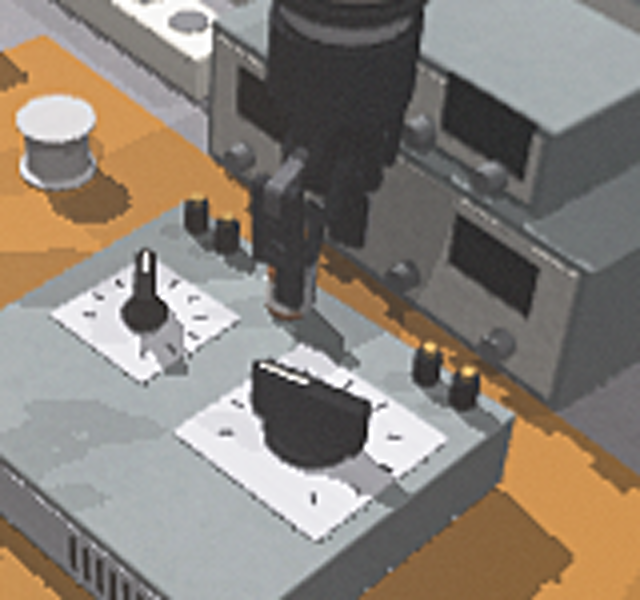

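The side view is now clear. The plate corners are at crop left (177,430), bottom (320,542) and right (447,440), and the bar's top runs from (254,364) to (370,408). I'll refine the knob position once.

Run:
```python
from h import *
S=load('side4'); s=lambda p:np.array(p,float)/4+[290,120]-.37
X=atz(S,s([(177,430),(320,542),(447,440)]),.072); print(X.round(4),'centre',((X[0]+X[2])/2).round(4), np.hypot(*(X[0]-X[1])[:2]),np.hypot(*(X[2]-X[1])[:2]))
B=atz(S,s([(255,364),(309,384),(370,405)]),.114); print(B.round(4)); v=B[0]-B[2]; print(np.degrees(np.arctan2(v[1],v[0])),np.hypot(*v[:2]))
m=[(226,433),(315,498),(393,437),(349,385),(238,403)]
M=atz(S,s(m),.0725); c=(X[0]+X[2])/2
print([(round(np.degrees(np.arctan2(*(p-c)[[1,0]])),1),round(np.hypot(*(p-c)[:2]),4)) for p in M])
```

```text
[[ 0.5532 -0.0342  0.072 ]
 [ 0.5625 -0.1551  0.072 ]
 [ 0.6788 -0.1426  0.072 ]] centre [ 0.616  -0.0884  0.072 ] 0.1213177594966542 0.11697487377970424
[[ 0.5999 -0.051   0.114 ]
 [ 0.6142 -0.0841  0.114 ]
 [ 0.6307 -0.1195  0.114 ]]
114.22180706043234 0.07507628678613017
[(np.float64(140.8), np.float64(0.0526)), (np.float64(-129.7), np.float64(0.0521)), (np.float64(-40.4), np.float64(0.0501)), (np.float64(20.1), np.float64(0.0512)), (np.float64(110.4), np.float64(0.0519))]
```

The marks settle it: first at 140.8°, second at 110.4° (where the pointer is), tenth at −129.7°, so the seventh is at −39.6°. The axis is at (0.6155,-0.0888). Descending.

>>> {"method": "carry_out", "body": {
  "targets": [80, 4, -1.5, -20, 0.5, 80, 0, 0, -25, 0, 80, 0, 0, -25, 0, 80, 0, 0, -20, 0, 80, 0, 0, -15, 0, 80, 0, 0, -8, 0, 80, 0, 0, -5, 0, 80, 0, 0, 0, 0, 80, 0, 0, 0, 0],
  "newtons": 20
}}

```text
t: 9.7
eef_pos: [0.6173, -0.0883, 0.0841]
tool_rot: [0.001, 0.569, 0.822, 0.0]
contact_force: [0.8, -0.2, 0.2]
gripper_width: 0.688
grasp_force: 0.0
```

>>> {"method": "carry_out", "body": {
  "targets": [130, -1.5, -0.5, -1, 0, 160, 0, 0, 0, 0, 180, 0, 0, 0, 0, 190, 0, 0, 0, 0, 196, 0, 0, 0, 0, 202, 0, 0, 0, 0, 207, 0, 0, 0, 0, 212, 0, 0, 0, 0, 212, 0, 0, 0, 0, 212, 0, 0, 0, 0]
}}

```text
t: 10.7
eef_pos: [0.6153, -0.0886, 0.0824]
tool_rot: [0.0, 0.569, 0.822, 0.0]
contact_force: [0.1, 0.0, 0.3]
gripper_width: 0.181
grasp_force: 20.3
```

```bash
python3 -c "
from h import *
st()"
```

```text
t 10.7 pos [ 0.6153 -0.0886  0.0824] yline 20.6 zax [ 0.  0. -1.] q [-0.21  0.58  0.35  1.82 -0.27  0.78  0.63] F [0.1 0.  0.3] T [ 0.06 -0.04 -0.04] w 0.181 g 20.3
```

The knob is gripped at 20 N with almost no side force. I'll turn one click and check.

>>> {"method": "carry_out", "body": {
  "targets": [212, 0, 0, 0, -5, 212, 0, 0, 0, -5, 212, 0, 0, 0, -5, 212, 0, 0, 0, -5, 212, 0, 0, 0, -5, 212, 0, 0, 0, -5, 212, 0, 0, 0, 0]
}}

```text
t: 11.4
eef_pos: [0.6149, -0.0886, 0.0824]
tool_rot: [-0.0, 0.763, 0.647, -0.0]
contact_force: [-1.1, 0.8, 3.5]
gripper_width: 0.184
grasp_force: 20.8
```

```bash
python3 -c "
from h import *
st()"
```

```text
t 11.4 pos [ 0.6149 -0.0886  0.0824] yline -9.4 zax [-0.001 -0.    -1.   ] q [-0.31  0.61  0.48  1.83 -0.38  0.8   0.21] F [-1.1  0.8  3.5] T [ 0.1   0.33 -0.05] w 0.184 g 20.8
```

One click is done with small forces. Turning two more.

>>> {"method": "carry_out", "body": {
  "targets": [212, 0, 0, 0, -5, 212, 0, 0, 0, -5, 212, 0, 0, 0, -5, 212, 0, 0, 0, -5, 212, 0, 0, 0, -5, 212, 0, 0, 0, -5, 212, 0, 0, 0, -5, 212, 0, 0, 0, -5, 212, 0, 0, 0, -5, 212, 0, 0, 0, -5, 212, 0, 0, 0, -5, 212, 0, 0, 0, -5, 212, 0, 0, 0, 0]
}}

```text
t: 12.7
eef_pos: [0.6142, -0.088, 0.0823]
tool_rot: [-0.001, 0.984, 0.179, -0.001]
contact_force: [-4.1, 3.3, 6.9]
gripper_width: 0.188
grasp_force: 21.3
```

```bash
python3 -c "
from h import *
st()"
```

```text
t 12.7 pos [ 0.6142 -0.088   0.0823] yline -69.4 zax [-0.002  0.001 -1.   ] q [-0.49  0.69  0.75  1.84 -0.61  0.86 -0.64] F [-4.1  3.3  6.9] T [ 0.48  0.94 -0.08] w 0.188 g 21.3
```

Forces are building slightly. I'll ease the pose in the direction the tool is pushed and continue for the last two clicks.

>>> {"method": "carry_out", "body": {
  "targets": [212, -0.6, 0.5, 0.7, 0, 212, 0, 0, 0, -5, 212, 0, 0, 0, -5, 212, 0, 0, 0, -5, 212, 0, 0, 0, -5, 212, 0, 0, 0, -5, 212, 0, 0, 0, -5, 212, 0, 0, 0, 0]
}}

```text
t: 13.5
eef_pos: [0.614, -0.0875, 0.0824]
tool_rot: [-0.0, 0.997, -0.081, -0.001]
contact_force: [-2.0, 1.2, -0.0]
gripper_width: 0.181
grasp_force: 21.7
```

```bash
python3 -c "
from h import *
st()"
```

```text
t 13.5 pos [ 0.614  -0.0875  0.0824] yline -99.3 zax [-0.002  0.    -1.   ] q [-0.56  0.75  0.88  1.85 -0.73  0.91 -1.06] F [-2.   1.2 -0. ] T [ 0.33  0.29 -0.06] w 0.181 g 21.7
```

>>> {"method": "carry_out", "body": {
  "targets": [212, -0.3, 0, 0, -5, 212, 0, 0, 0, -5, 212, 0, 0, 0, -5, 212, 0, 0, 0, -5, 212, 0, 0, 0, -5, 212, 0, 0, 0, -5, 212, 0, 0, 0, 0, 212, 0, 0, 0, 0]
}}

```text
t: 14.3
eef_pos: [0.6142, -0.0871, 0.0825]
tool_rot: [-0.0, 0.942, -0.335, -0.001]
contact_force: [1.0, 4.3, -3.2]
gripper_width: 0.188
grasp_force: 21.4
```

```bash
python3 -c "
from h import *
st()"
```

```text
t 14.3 pos [ 0.6142 -0.0871  0.0825] yline -129.1 zax [-0.001  0.001 -1.   ] q [-0.62  0.82  1.    1.85 -0.84  0.97 -1.49] F [ 1.   4.3 -3.2] T [ 0.78 -0.11 -0.11] w 0.188 g 21.4
```

The bar is at −39°, the seventh position. Releasing and lifting.

>>> {"method": "carry_out", "body": {
  "targets": [195, 0, 0, 0, 0, 160, 0, 0, 0, 0, 100, 0, 0, 0, 0, 80, 0, 0, 0, 0, 80, 0, 0, 0, 0, 80, 0, 0, 10, 0, 80, 0, 0, 20, 0, 80, 0, 0, 30, 0, 80, 0, 0, 40, 0, 80, 0, 0, 40, 0, 80, 0, 0, 0, 0, 80, 0, 0, 0, 0]
}}

```text
t: 15.5
eef_pos: [0.6149, -0.0884, 0.2252]
tool_rot: [-0.001, 0.941, -0.337, 0.001]
contact_force: [-0.7, 0.6, -0.9]
gripper_width: 0.685
grasp_force: 0.0
```

Run:
```python
from h import *
st(); S=snap('side','side5')
a=S['frame'][150:400,260:460,::-1]
cv2.imwrite('pics/s5c.png',cv2.resize(a,None,fx=2.4,fy=2.4,interpolation=cv2.INTER_CUBIC))
```

```text
t 15.5 pos [ 0.6149 -0.0884  0.2252] yline -129.4 zax [ 0.003  0.    -1.   ] q [-0.72  0.67  1.18  1.75 -0.67  1.19 -1.61] F [-0.7  0.6 -0.9] T [0.03 0.05 0.01] w 0.685 g 0.0
```

View pics/s5c.png

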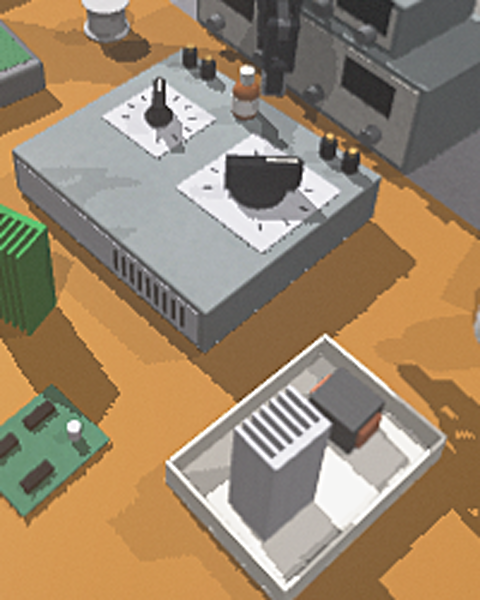

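The white line now points right, from crop (265,157) to (300,162). The heatsink stands upright in the tray, and nothing else has moved. I'll check the angle and hand in.

Run:
```python
from h import *
S=load('side5'); B=atz(S,np.array([(227,155),(301,162.)])/2.4+[260,150]-.3,.114); v=B[1]-B[0]
a=np.degrees(np.arctan2(v[1],v[0])); print(B.round(3),a)
if abs(a+39.6)<12: print(bot.hand_in())
```

```text
[[ 0.593 -0.062  0.114]
 [ 0.645 -0.115  0.114]] -45.70100045784996
the job is handed in; nothing more can be done
None
```

The heatsink stands upright in the free half of the tray, and the larger selector is turned from its second to its seventh position and let go; the job is handed in, but the hand-in returned no verdict, and the last image put the pointer at −46° against −39.6° expected (about 0.11 rad, limit 0.13), a rough reading from one view.

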